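# Angle the access panel into the PC case and lock it

### The job

Close the small computer: pick up the blue access panel by its black grip ridge, angle its metal tongue under the black lip with the yellow line on the case, then lower the panel flat and press its other edge down until the orange spring latch snaps over it. Work gently by feel, never forcing or striking the case, then let go and leave the other things on the bench where they are.

Things in the scene. Friction and masses are not known exactly. Their poses are not given: they have to be found in the camera images.
- panel: Loose access panel, 0.2 to 0.45 kg, lying flat, ridge up. Origin: centre of the blue plate's underside; x from the tongue to the far edge (which the latch catches), z up. Plate 110 (x -55 to 55) x 120 (y) x 8 thick. Metal tongue on the -x edge: 120 wide, z 0 to 4, out to x = -68. Black grip ridge over the origin: 14 (x) x 70 (y), z 8 to 36. Orange mark at x = 33: press there.
- tongue (a point): Middle of the tongue's tip, at its lower edge: panel (-68, 0, 0). Axes as the panel's.
- far_edge (a point): Middle of the panel's far edge, on top: panel (55, 0, 8). Axes as the panel's.
- case: Small computer case, 170 (x) x 160 (y) x 63 high, fixed, bay open above. Origin: centre of its underside; x from groove side (nearer the robot) to latch side, z up. Bay 125.5 long (x -69 to 56.5) between groove back and far stop, side walls at y = -64 and 64. Seat: nominally z = 55. Closed, the panel's origin is at case (0, 0, seat), same axes, with play 2.5 in x, 4 each way in y.
- groove (a point): Middle of the groove's back at nominal seat height: case (-69, 0, 55); axes as the case's. The groove's floor (level with the seat) runs from the back 29 out along +x; a lip (yellow line on top) overhangs its first 10, 7 above the floor, 4 thick. So 19 of open floor lie before the lip to set the tongue on. The far ledge is level with the floor.
- lip (a point): Nominal middle of the lip's edge, underside: case (-59, 0, 62). Groove, ledge, far stop and latch are one black frame with a height setting: all together stand up to 5 higher or lower than nominal, different each time, and no reading shows it: find the floor by touch. The tongue enters to the back at tilts up to 16 degrees, far edge up; above 11 the far edge clears the latch. It cannot go in flat.
- latch_nose (a point): Nominal tip of the orange latch, where its ramp begins: case (51.5, 0, 66) when shut. Latch 50 wide (y); its flat underside is 9 above the seat and overhangs the far edge by 2.5 to 5. The ramp rises from the nose away from the bay, 5 along x in 11 of height, to 22 above the seat; the far edge pressed down on it pushes the latch back.
- latch (a joint): Travel of the spring latch away from the bay (m): 0 shut, at most 0.007. Spring 2.4 N when shut, 0.3 N more per mm; it takes about 4 to 12 N downward on the panel's far edge to snap it.
- pot: Copper cooling pot (a plain beaker), 60 wide, 85 high, upright; origin under its centre. Leave alone.
- driver: Screwdriver, 140 long, lying; leave alone.
- heatsink: Finned heat sink 70 by 70 by 43; origin under its centre. Leave alone.
- mouse: Black computer mouse 100 by 58 by 33; leave alone.
- meter: Blue multimeter 140 by 75 by 37 lying on its back; leave alone.
- memory: Green memory module 133 by 31 by 6 lying flat; leave alone.
- screwcup: White screw dish, 56 wide, 35 high; origin under its centre. Leave alone.
Mind the look-alikes: they are no part of the job. What is shaped like the panel but brown or red is not meant.

How it is judged:
On the way:
1. the tongue is in the groove, at least 3 mm under the lip, with the panel still tilted (over 5 degrees) (x of tongue in the frame of groove between -0.003 and 0.007 m and z of tongue in the frame of groove between -0.008 and 0.009 m and y of tongue in the frame of groove between -0.01 and 0.01 m and angle between panel's own z axis and vertical between 0.09 and 0.5 rad), for 0.1 s.
At the end, for the whole second after the job is handed in: Panel released, at rest in the bay, within 2.5 deg of flat and 4.6 deg of square; tongue tip under the lip, within 5.5 mm of the groove's back and 8 mm of its middle; far edge under the latch, which is back within 2 mm of shut (x of tongue in the frame of groove between -0.003 and 0.0055 m and z of tongue in the frame of groove between -0.008 and 0.009 m and y of tongue in the frame of groove between -0.008 and 0.008 m and z of far_edge in the frame of groove below 0.016 m and angle between panel's own z axis and vertical below 0.045 rad and angle between the x axis of panel and the x axis of case, either way round below 0.08 rad and value of joint latch below 0.002 m and linear speed of panel below 0.01 m/s and angular speed of panel below 0.1 rad/s); the robot touches nothing.
It fails at once if anything presses on the case, its inner frame or its latch with more than 30 N (contact force between anything else and case above 30 N).
It fails at once if a bystander is moved by more than 25 mm (distance of any of pot, driver, heatsink, mouse, meter, memory, screwcup from where it was at the start of the episode above 0.025 m).
It also fails if it takes over 61 s, if anything falls off the work surface, if the arm or the gripper's body presses on something with over 40 N, if the wrist force passes 120 N, or if a joint passes its speed limit or range.

### The arm

A 6-joint arm with a two-finger parallel gripper is mounted at the origin on the work surface. World frame = base frame: x ahead of the robot, y to its left, z up, the work surface at z = 0. Lengths are in m, angles in rad, forces in N, time in s.
With the tool pointing down it reaches from about 0.3 to 0.875 m from the base axis. Payload 6.4 kg.
Tool frame: the origin (TCP) lies at the very end of the fingers, on their centre line; the grasp point (between the pads) lies 19 mm behind it; x points along the fingers, y is the direction in which the jaws open and shut, and the axes are right-handed (so a half turn about x gives the same grasp; the last joint's range is limited). The gripper opens to 88 mm and grips with 3 to 60 N. Pads are 18 mm wide; open, the fingers measure 123 mm over their backs; the gripper's body (75 mm by 187 mm) begins 45 mm behind the grasp point.
Start: joints at [1.076, 0.181, 1.607, -0, 1.354, -0.206], TCP at [0.164, 0.551, 0.239] pointing down, gripper open.
Joint ranges: [-2.99, 2.99], [-0.89, 2.07], [0.3, 2.58], [-1.14, 4.28], [0, 2.63], [-3.12, 3.12]. Speed limits (rad/s): [2.57, 2.57, 3.01, 3.14, 3.14, 3.14].

### API

Orientations are given as a rotation vector (axis times angle).
In Python, from rig import telemetry, optics, job gives the robot as it stands.
- The arm moves only by the tool apply_moves, never from a script. Its argument "targets" is one flat list of numbers, 7 for each row, row after row: the opening, from 0 (shut) to 1 (fully open), then the shift along the world's x, y, z in mm, then the turn, a rotation vector about the world's x, y, z in rad. A call has 1 to 8 rows; each row shifts and turns the commanded pose from where the row before left it; what a row does not reach is not made up. A row lasts 1/10 s, in which the tool goes at most 50 mm and 8.59 degrees, less where a joint would pass 70% of its speed; a pose out of reach is approached as far as the arm can. A call is refused whole if a number of a shift passes 50 or a number of a turn 0.15, either way. A call with a gripper value outside its range is refused whole. The fingers move at their own pace and stop on an object; the grip force is fixed at half the most. Time passes only in rows, so rows that do not move let the fingers close. It gives the time, the measured TCP pose, the force and the opening at its end, in the units of the state.
- telemetry.sense(): the state, without advancing time (a new reading comes with each control period).
- optics.snapshot(name): name is "scene" or "top" or "wrist"; returns (picture, depth): 420x560x3 uint8, red, green, blue; 420x560 float32, m along the optical axis (not along the pixel's ray), 0 where there is no reading.
- optics.get_calibration(name): a dict with "intrinsics" (3x3 intrinsics, pixels), "R" (3x3) and "t" (3): a world point X has camera coordinates R X + t; the wrist camera has in their place "mount" (4x4, takes a point from camera to tool coordinates, whose origin is the TCP and whose axes are the tool frame's). Camera axes: x right, y down, z forward; pixel columns grow to the right and rows downward; lengths in m; the calibration is good to about 2 mm. A picture is of the moment at which its call begins: read the wrist's pose just before it. get_calibration takes no time and is no camera call.
- job.job_done(): hands the job in, once; it reports no verdict.
The state is a dict: "clock": time; "joints": joint angles; "qvel": joint speeds; "effort": joint torques, N m; "tcp_pos": TCP position; "orientation": TCP orientation; "force": force on the tool from outside, world axes, zero at the start; "ft_torque": the same for the moment, N m; "grip_width": finger opening in m.
Only numpy, scipy, OpenCV 4.12 (cv2) and the standard library are available. Lean on these libraries where they do the work, as an engineer would, in place of code of your own. Each camera call takes 0.05 s, during which the arm holds its last target.

## Working session

There is one attempt and no reset: what is moved stays moved. The work goes in short steps, Python scripts to look and compute and a tool call to move; the robot and the scene stay as the last step left them, time stands still between calls to the robot, and variables do not carry over. Pictures are saved under pics/ and viewed, and the job is handed in when it is done.

Besides the shell and the picture viewer there is one more tool, called after ">>>" as name(argument=value, ...) on one line, values as JSON. apply_moves: Moves the arm, as the interface text tells. Its arguments: {"type":"object","properties":{"targets":{"type":"array","items":{"type":"number"}}},"required":["targets"]}

```bash
mkdir -p pics; ls; python3 - <<'E'
from rig import telemetry, optics, job
import cv2, numpy as np
s=telemetry.sense(); print(s)
for n in ("scene","top"):
    p,d=optics.snapshot(n); cv2.imwrite(f"pics/{n}0.png",p[:,:,::-1]); np.savez(f"pics/{n}0.npz",p=p,d=d)
    print(optics.get_calibration(n))
print(optics.get_calibration("wrist"))
E
```

```text
pics
{'clock': 0.0, 'joints': array([ 1.07574070e+00,  1.81535057e-01,  1.60796211e+00,  4.36738011e-06,
        1.35378353e+00, -2.06294326e-01]), 'qvel': array([-1.21119150e-03,  9.96803917e-04, -7.93094335e-05,  1.13698647e-03,
        1.17849956e-03, -6.57626392e-04]), 'effort': array([ 8.40998800e-04, -4.33878779e+01, -3.41843390e+01,  7.02386792e-02,
        3.84621613e-02, -8.02368663e-05]), 'tcp_pos': array([0.16347049, 0.55074008, 0.23783568]), 'orientation': array([ 0.22542146,  1.55947138, -0.22791665]), 'force': array([-0.36726962, -0.26288089,  0.43499635]), 'ft_torque': array([0.05066598, 0.02497085, 0.00689145]), 'grip_width': 0.08798621287510312}
{'intrinsics': array([[434.77649548,   0.        , 282.60281139],
       [  0.        , 434.77649548, 205.45032965],
       [  0.        ,   0.        ,   1.        ]]), 'R': array([[ 0.29243077,  0.95628619, -0.00098903],
       [ 0.52713587, -0.16206004, -0.83418482],
       [-0.79787971,  0.24341996, -0.55148409]]), 't': array([-0.05954703, -0.21877024,  1.89332724])}
{'intrinsics': array([[536.987756  ,   0.        , 286.02078969],
       [  0.        , 536.987756  , 206.52779744],
       [  0.        ,   0.        ,   1.        ]]), 'R': array([[ 0.01136146, -0.99987621,  0.01088489],
       [-0.98699568, -0.01295933, -0.16022353],
       [ 0.16034476, -0.00892296, -0.98702074]]), 't': array([-0.0981098 ,  0.47745228,  1.43787521])}
{'intrinsics': array([[311.94323154,   0.        , 279.97525344],
       [  0.        , 311.94323154, 209.85599547],
       [  0.        ,   0.        ,   1.        ]]), 'mount': array([[-1.11982493e-03, -2.92335154e-01,  9.56315274e-01,
        -1.43881902e-01],
       [ 9.99999229e-01, -8.39751686e-04,  9.14274983e-04,
         1.32172105e-03],
       [ 5.35792645e-04,  9.56315561e-01,  2.92335869e-01,
        -7.53154512e-02],
       [ 0.00000000e+00,  0.00000000e+00,  0.00000000e+00,
         1.00000000e+00]])}
```

View pics/scene0.png

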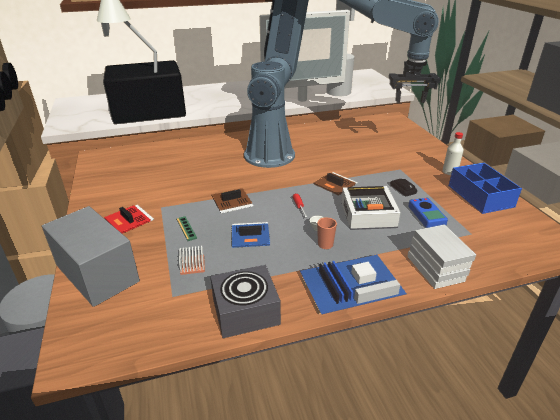

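View pics/top0.png

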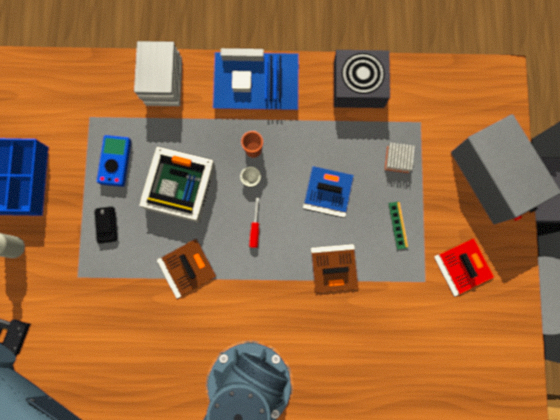

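```bash
cat > h.py <<'E'
import numpy as np, cv2
from scipy.spatial.transform import Rotation as Ro
from rig import telemetry, optics, job
def cam(n,s=None):
    c=optics.get_calibration(n); K=c["intrinsics"]
    if n=="wrist":
        M=c["mount"]; Rt=Ro.from_rotvec(s["orientation"]).as_matrix()
        Rcw=Rt@M[:3,:3]; o=Rt@M[:3,3]+s["tcp_pos"]
    else:
        Rcw=c["R"].T; o=-Rcw@c["t"]
    return K,Rcw,o
def ray(C,uv,z):
    K,R,o=C; uv=np.atleast_2d(uv).astype(float)
    d=np.c_[(uv[:,0]-K[0,2])/K[0,0],(uv[:,1]-K[1,2])/K[1,1],np.ones(len(uv))]@R.T
    return o+d*((z-o[2])/d[:,2])[:,None]
def proj(C,X):
    K,R,o=C; c=(np.atleast_2d(X)-o)@R; return c[:,:2]/c[:,2:]*K[0,0]+K[:2,2]
def cloud(C,d):
    K,R,o=C; v,u=np.indices(d.shape); 
    return o+np.stack([(u-K[0,2])/K[0,0]*d,(v-K[1,2])/K[1,1]*d,d],-1)@R.T
E
python3 - <<'E'
from h import *
z=np.load("pics/top0.npz");p,d=z["p"],z["d"]
a=cv2.resize(p[160:225,295:365],None,fx=5,fy=5,interpolation=cv2.INTER_CUBIC);b=cv2.resize(p[140:225,135:220],None,fx=4,fy=4,interpolation=cv2.INTER_CUBIC)
h=max(a.shape[0],b.shape[0]);o=np.zeros((h,a.shape[1]+b.shape[1]+5,3),np.uint8);o[:a.shape[0],:a.shape[1]]=a;o[:b.shape[0],a.shape[1]+5:]=b
cv2.imwrite("pics/crop.png",o[:,:,::-1])
C=cam("top");X=cloud(C,d)
hsv=cv2.cvtColor(p,cv2.COLOR_RGB2HSV)
def rect(m,r,z,name):
    mm=np.zeros_like(m);v0,v1,u0,u1=r;mm[v0:v1,u0:u1]=m[v0:v1,u0:u1]
    n,l,st,ce=cv2.connectedComponentsWithStats(mm.astype(np.uint8));i=1+st[1:,4].argmax()
    pts=np.argwhere(l==i)[:,::-1];W=ray(C,pts,z)[:,:2]
    rr=cv2.minAreaRect((W*1000).astype(np.float32));print(name,st[i],rr,np.median(X[l==i],0))
H,S,V=[hsv[...,i].astype(int) for i in range(3)]
rect((H>95)&(H<130)&(S>120),(160,225,295,365),.008,"panel blue")
rect((V<60),(170,210,305,355),.036,"ridge")
rect((H>3)&(H<22)&(S>150)&(V>120),(170,187,315,345),.008,"mark")
rect((V>180)&(S<60),(195,225,295,365),.004,"tongue")
rect((V>170)&(S<60),(140,225,135,220),.063,"case rim")
rect((H>20)&(H<35)&(S>120),(190,215,140,215),.066,"yellow")
rect((H>3)&(H<20)&(S>150)&(V>120),(150,172,160,205),.075,"latch")
for v,u in ((191,328),(160,152),(186,180)):print(X[v,u])
E
```

```text
panel blue [ 305  167   48   45 1344] ((536.6326293945312, -213.04617309570312), (118.8468246459961, 108.07041931152344), 77.99685668945312) [ 0.52784182 -0.21045608  0.00846641]
ridge [318 183  24  11 139] ((532.9367065429688, -211.50015258789062), (64.15599060058594, 16.822059631347656), 78.43882751464844) [ 0.53314667 -0.21106338  0.03504684]
mark [325 175  13   6  57] ((569.0289306640625, -219.2115478515625), (36.06310272216797, 12.53603458404541), 79.20405578613281) [ 0.56956479 -0.21937552  0.00837516]
tongue [303 204  43  13 178] ((475.890625, -199.26242065429688), (121.97492218017578, 11.774070739746094), 78.05321502685547) [ 0.47544497 -0.19927565  0.00459198]
case rim [ 139  146   74   74 1248] ((537.997802734375, 208.46237182617188), (163.47543334960938, 172.2256622314453), 76.64067077636719) [0.55055164 0.20829215 0.06254684]
yellow [147 197  45  14 186] ((478.9700622558594, 223.02044677734375), (123.8075942993164, 12.045148849487305), 75.72573852539062) [0.47863448 0.22400579 0.06839841]
latch [171 156  21  10 125] ((595.6051635742188, 194.57412719726562), (54.7886848449707, 17.440528869628906), 76.46477508544922) [0.59520517 0.19402616 0.07841767]
[ 0.52907967 -0.2103469   0.01093732]
[0.6132527  0.29041328 0.00525948]
[0.53599553 0.20482561 0.01997833]
```

View pics/crop.png

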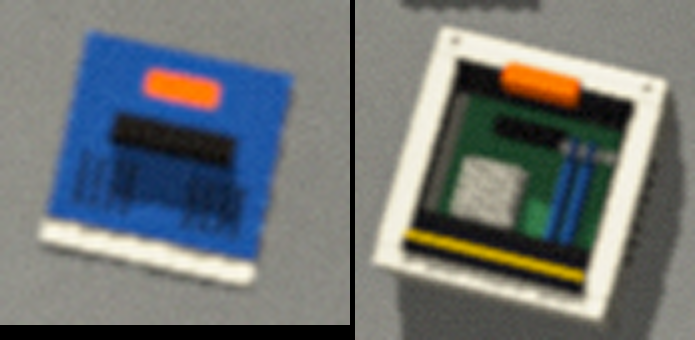

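The blue plate at (328,191) with the black ridge, orange mark and metal tongue is the panel. The brown plates at (186,268) and (334,270) and the red one at (464,266) are decoys by colour. The blue board at (256,82) has no ridge or tongue. The crop confirms the panel's tongue side is towards the robot. The case is at (177,184), yellow lip at the bottom and orange latch at the top.

```bash
cat >> h.py <<'E'
def tgt(yaw,tilt=0,flip=1):
    # tool x down, tool y = flip*panel x ; tilt = far edge up (rad)
    y=Ro.from_euler("ZY",[yaw,-tilt]).as_matrix()
    X=-y[:,2]; Y=flip*y[:,0]; return np.c_[X,Y,np.cross(X,Y)]
def plan(p,R,s=None):
    s=s or telemetry.sense(); R0=Ro.from_rotvec(s["orientation"])
    print("t",round(s["clock"],2),"dp mm",np.round((np.array(p)-s["tcp_pos"])*1000,1),"drot",np.round((Ro.from_matrix(R)*R0.inv()).as_rotvec(),4),"F",np.round(s["force"],1),"w",round(s["grip_width"],4))
E
python3 - <<'E'
from h import *
s=telemetry.sense();print(Ro.from_rotvec(s["orientation"]).as_matrix().round(3))
for f in(1,-1):plan([.535,-.2125,.2],tgt(np.radians(-12),0,f))
E
```

```text
[[-0.001  0.285  0.959]
 [-0.001  0.959 -0.285]
 [-1.    -0.002 -0.   ]]
t 0.1 dp mm [ 371.5 -763.3  -37.9] drot [ 6.0000e-04 -1.6000e-03 -1.4915e+00] F [-0.4  0.2  0.2] w 0.088
t 0.1 dp mm [ 371.5 -763.3  -37.9] drot [1.6000e-03 6.0000e-04 1.6501e+00] F [-0.4  0.2  0.2] w 0.088
```

>>> apply_moves(targets=[1,21,-42,-2,0,0,-0.083,1,21,-42,-2,0,0,-0.083,1,21,-42,-2,0,0,-0.083,1,21,-42,-2,0,0,-0.083,1,21,-42,-2,0,0,-0.083,1,21,-42,-2,0,0,-0.083,1,21,-42,-2,0,0,-0.083,1,21,-42,-2,0,0,-0.083])

```text
clock: 0.9
tcp_pos: [0.3319, 0.2135, 0.2226]
orientation: [0.746, 1.439, -0.745]
force: [0.2, -0.1, 0.8]
grip_width: 0.0883
```

>>> apply_moves(targets=[1,21,-42,-2,0,0,-0.083,1,21,-42,-2,0,0,-0.083,1,21,-42,-2,0,0,-0.083,1,21,-42,-2,0,0,-0.083,1,21,-42,-2,0,0,-0.083,1,21,-42,-2,0,0,-0.083,1,21,-42,-2,0,0,-0.083,1,21,-42,-2,0,0,-0.083])

```text
clock: 1.7
tcp_pos: [0.5001, -0.1227, 0.2063]
orientation: [1.246, 1.186, -1.246]
force: [0.4, 0.5, 0.5]
grip_width: 0.0883
```

>>> apply_moves(targets=[1,20,-42,-2,0,0,-0.083,1,15,-49,-1,0,0,-0.08,1,0,0,0,0,0,0])

```text
clock: 2.0
tcp_pos: [0.535, -0.2159, 0.2028]
orientation: [1.365, 1.098, -1.367]
force: [-0.1, 1.6, -0.9]
grip_width: 0.0883
```

```bash
python3 - <<'E'
from h import *
s=telemetry.sense(); p,d=optics.snapshot("wrist"); np.savez("pics/w1.npz",p=p,d=d,tcp_pos=s["tcp_pos"],orientation=s["orientation"]); cv2.imwrite("pics/w1.png",p[:,:,::-1])
plan([.535,-.2125,.2],tgt(np.radians(-12)),s)
E
```

```text
t 2.0 dp mm [-0.   3.4 -2.8] drot [ 0.0014 -0.0002  0.0062] F [-0.1  1.6 -0.9] w 0.0883
```

View pics/w1.png

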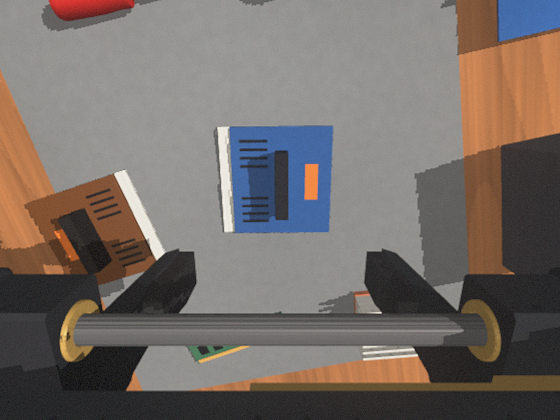

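Wrist view: panel plate at u 231–333, v 126–233, ridge at (281,185), mark at (311,181), tongue at u≈224.

```bash
python3 - <<'E'
from h import *
z=np.load("pics/w1.npz");p,d=z["p"],z["d"];C=cam("wrist",z);X=cloud(C,d)
H,S,V=[cv2.cvtColor(p,cv2.COLOR_RGB2HSV)[...,i].astype(int) for i in range(3)]
def rect(m,r,zz,name):
    mm=np.zeros_like(m);v0,v1,u0,u1=r;mm[v0:v1,u0:u1]=m[v0:v1,u0:u1]
    n,l,st,ce=cv2.connectedComponentsWithStats(mm.astype(np.uint8));i=1+st[1:,4].argmax()
    W=ray(C,np.argwhere(l==i)[:,::-1],zz)[:,:2]
    print(name,st[i],cv2.minAreaRect((W*1000).astype(np.float32)),np.median(X[l==i],0))
b=(H>95)&(H<130)&(S>120)
rect(b,(110,250,210,345),.008,"blue")
rect((V<60),(140,230,265,295),.036,"ridge")
rect((H>3)&(H<22)&(S>150)&(V>120),(150,210,295,330),.008,"mark")
rect((V>180)&(S<60),(110,250,210,240),.004,"tongue")
E
```

```text
blue [ 230  126  103  107 8199] ((537.9268798828125, -210.49072265625), (118.43419647216797, 107.80905151367188), 78.17860412597656) [ 0.54179477 -0.20249714  0.00612823]
ridge [275 151  13  68 687] ((537.9995727539062, -208.57290649414062), (69.60739135742188, 12.352044105529785), 77.9920883178711) [ 0.53824892 -0.20838233  0.03401777]
mark [305 164  13  35 410] ((569.9400634765625, -217.03501892089844), (38.21659851074219, 13.051233291625977), 77.33673858642578) [ 0.57008155 -0.21754344  0.00640937]
tongue [217 126  16 106 961] ((476.5513610839844, -197.20315551757812), (119.10665130615234, 12.835603713989258), 76.7208251953125) [ 0.47739942 -0.19310145  0.00214786]
```

>>> apply_moves(targets=[1,2.5,6.5,-40,0,0,0.006,1,0,0,-40,0,0,0,1,0,0,-40,0,0,0,1,0,0,-40,0,0,0,1,0,0,-12,0,0,0,1,0,0,0,0,0,0,1,0,0,0,0,0,0])

```text
clock: 2.75
tcp_pos: [0.5379, -0.2041, 0.0334]
orientation: [1.357, 1.105, -1.356]
force: [0.3, 0.5, 0.3]
grip_width: 0.0881
```

```bash
python3 - <<'E'
from h import *
plan([.5375,-.2095,.0125],tgt(np.radians(-12)))
E
```

```text
t 2.75 dp mm [ -0.4  -5.4 -20.9] drot [ 0.001   0.0017 -0.0072] F [0.3 0.5 0.3] w 0.0881
```

>>> apply_moves(targets=[1,-0.5,-5.5,-10,0,0,-0.007,1,0,0,-7,0,0,0,1,0,0,-4,0,0,0,1,0,0,0,0,0,0])

```text
clock: 3.15
tcp_pos: [0.5359, -0.2095, 0.0102]
orientation: [1.362, 1.103, -1.363]
force: [-0.6, -0.6, 1.0]
grip_width: 0.0882
```

>>> apply_moves(targets=[0,0,0,0,0,0,0,0,0,0,0,0,0,0,0,0,0,0,0,0,0,0,0,0,0,0,0,0,0,0,0,0,0,0,0,0,0,0,0,0,0,0])

```text
clock: 3.75
tcp_pos: [0.5364, -0.2096, 0.0108]
orientation: [1.362, 1.102, -1.362]
force: [0.7, -0.4, 0.0]
grip_width: 0.0422
```

```bash
python3 - <<'E'
from h import *
plan([.5375,-.2095,.0125],tgt(np.radians(-12)))
E
```

```text
t 3.75 dp mm [1.1 0.1 1.7] drot [0.0001 0.0001 0.0005] F [ 0.7 -0.4  0. ] w 0.0422
```

>>> apply_moves(targets=[0,0,0,0,0,0,0,0,0,0,0,0,0,0,0,0,0,0,0,0,0,0,0,0,0,0,0,0,0,0,0,0,0,0,0])

```text
clock: 4.25
tcp_pos: [0.5365, -0.2097, 0.0108]
orientation: [1.362, 1.102, -1.362]
force: [0.7, 0.4, -0.7]
grip_width: 0.0135
```

```bash
python3 - <<'E'
from h import *
plan([.5375,-.2095,.0125],tgt(np.radians(-12)))
E
```

```text
t 4.25 dp mm [1.  0.2 1.7] drot [0.0001 0.0003 0.0006] F [ 0.7  0.4 -0.7] w 0.0135
```

>>> apply_moves(targets=[0,0,0,5,0,0,0,0,0,0,15,0,0,0,0,0,0,25,0,0,0,0,0,0,30,0,0,0,0,0,0,30,0,0,0,0,0,0,30,0,0,0,0,0,0,20,0,0,0,0,0,0,10,0,0,0])

```text
clock: 5.05
tcp_pos: [0.5373, -0.2101, 0.1792]
orientation: [1.362, 1.098, -1.36]
force: [0.3, 0.5, -2.9]
grip_width: 0.0139
```

```bash
python3 - <<'E'
from h import *
s=telemetry.sense(); p,d=optics.snapshot("wrist"); np.savez("pics/w2.npz",p=p,d=d,tcp_pos=s["tcp_pos"],orientation=s["orientation"]); cv2.imwrite("pics/w2.png",p[:,:,::-1])
plan([.5,.10,.2],tgt(np.radians(-13.5)),s); print(s["ft_torque"])
E
```

```text
t 5.05 dp mm [-37.3 310.1  20.8] drot [ 0.0024  0.0035 -0.0257] F [ 0.3  0.5 -2.9] w 0.0139
[-0.05349375  0.09870619 -0.0070046 ]
```

View pics/w2.png

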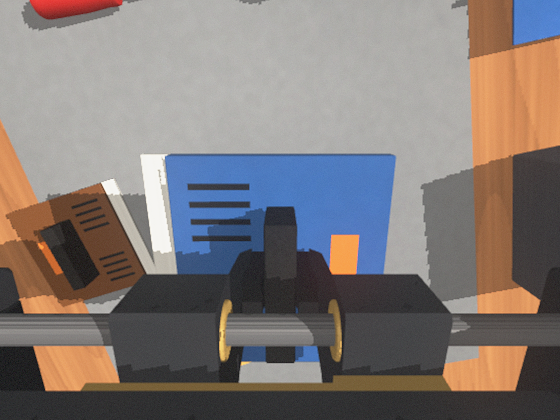

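```bash
python3 - <<'E'
from h import *
z=np.load("pics/w2.npz");p=z["p"];C=cam("wrist",z)
R=Ro.from_rotvec(z["orientation"]).as_matrix();t=z["tcp_pos"]
H,S,V=[cv2.cvtColor(p,cv2.COLOR_RGB2HSV)[...,i].astype(int) for i in range(3)]
b=(H>95)&(H<130)&(S>120)&(V>70)
for v in(160,165,170,200): 
    u=np.where(b[v,100:450])[0]+100;print(v,u.min(),u.max())
for off in (.0028,.0015,.004):
    W=ray(C,[[165.5,154],[395.5,154],[170.5,205]],t[2]-off);L=(W-t)@R*1000;print(off,L.round(1),np.linalg.norm(W[0]-W[1]))
print(optics.get_calibration("wrist")["mount"][:3,3])
E
```

```text
160 166 394
165 166 394
170 167 393
200 170 390
0.0028 [[  2.5 -52.8 -59.6]
 [  2.9  54.3 -59.5]
 [  2.5 -53.1 -34.9]] 0.1071496271893092
0.0015 [[  1.2 -52.4 -59.7]
 [  1.6  53.8 -59.6]
 [  1.2 -52.6 -35.2]] 0.10619922257528142
0.004 [[  3.7 -53.3 -59.4]
 [  4.1  54.8 -59.3]
 [  3.7 -53.5 -34.5]] 0.10802692375610394
[-0.14387968  0.00051032 -0.07701863]
```

>>> apply_moves(targets=[0,-1,32,15,0,0,-0.003,0,-1,40,15,0,0,-0.003,0,-1,40,15,0,0,-0.003,0,-1,40,15,0,0,-0.003,0,-1,40,15,0,0,-0.003,0,-1,40,15,0,0,-0.003,0,-1,40,15,0,0,-0.003,0,-1,30,15,0,0,-0.003])

```text
clock: 5.9
tcp_pos: [0.5272, 0.0947, 0.2952]
orientation: [1.378, 1.092, -1.38]
force: [0.1, 0.5, -2.5]
grip_width: 0.0137
```

>>> apply_moves(targets=[0,0,3,0,0,0,0,0,0,0,0,0,0,0,0,0,0,0,0,0,0,0,0,0,0,0,0,0])

```text
clock: 6.3
tcp_pos: [0.528, 0.0942, 0.2945]
orientation: [1.379, 1.09, -1.382]
force: [0.3, 0.4, -2.5]
grip_width: 0.0136
```

```bash
python3 - <<'E'
from h import *
s=telemetry.sense(); p,d=optics.snapshot("wrist"); np.savez("pics/w3.npz",p=p,d=d,tcp_pos=s["tcp_pos"],orientation=s["orientation"]); cv2.imwrite("pics/w3.png",p[:,:,::-1])
plan([.53,.095,.3],tgt(np.radians(-13.5)),s); print(s["qvel"].round(3))
E
```

```text
t 6.3 dp mm [2.  0.8 5.5] drot [ 0.0002 -0.0021 -0.    ] F [ 0.3  0.4 -2.5] w 0.0136
[-0.003 -0.002 -0.004  0.002  0.002  0.004]
```

View pics/w3.png

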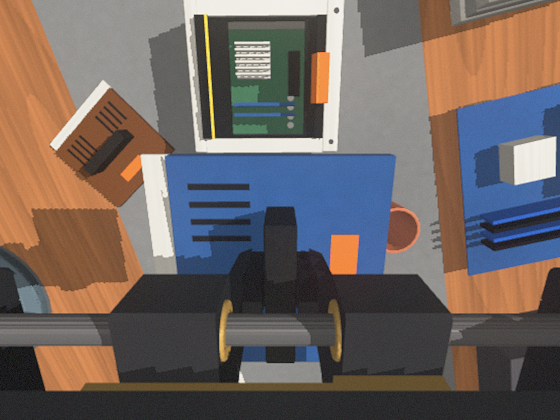

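```bash
python3 - <<'E'
from h import *
z=np.load("pics/w3.npz");p,d=z["p"],z["d"];C=cam("wrist",z);X=cloud(C,d)
H,S,V=[cv2.cvtColor(p,cv2.COLOR_RGB2HSV)[...,i].astype(int) for i in range(3)]
def comp(m,r):
    mm=np.zeros_like(m);v0,v1,u0,u1=r;mm[v0:v1,u0:u1]=m[v0:v1,u0:u1]
    n,l,st,ce=cv2.connectedComponentsWithStats(mm.astype(np.uint8));i=1+st[1:,4].argmax();print(st[i]);return np.argwhere(l==i)[:,::-1]
def line(P):  # fit
    vx,vy,x0,y0=cv2.fitLine((P*1000).astype(np.float32),cv2.DIST_HUBER,0,.01,.01).ravel();return np.degrees(np.arctan2(vy,vx)),x0,y0
yp=comp((H>20)&(H<35)&(S>120),(5,150,190,230))
for zz in(.061,.066,.071):
  W=ray(C,yp,zz)[:,:2];print("yellow",line(W),W.min(0),W.max(0),cv2.minAreaRect((W*1000).astype(np.float32)))
print("yellow depth z",np.median(X[yp[:,1],yp[:,0]],0))
lp=comp((H>3)&(H<20)&(S>150)&(V>120),(40,110,300,335))
W=ray(C,lp,.077)[:,:2];print("latch",cv2.minAreaRect((W*1000).astype(np.float32)),np.median(X[lp[:,1],lp[:,0]],0))
# white rim
wp=comp((V>170)&(S<60),(0,154,180,350))
W=ray(C,wp,.063)[:,:2]
print("rim depth z",np.median(X[wp[:,1],wp[:,0]],0))
# in case-aligned frame with yaw
for yaw in(-13,-13.5,-14,-14.5):
  a=np.radians(yaw);ex=np.array([np.cos(a),np.sin(a)]);ey=np.array([-ex[1],ex[0]])
  q=np.c_[W@ex,W@ey]*1000
  print(yaw,np.percentile(q[:,0],[.1,.5,1,99,99.5,99.9]).round(1),np.percentile(q[:,1],[.2,1]).round(1))
m=np.zeros(d.shape,bool);m[wp[:,1],wp[:,0]]=1
for side in("L","R","Lin","Rin"):
  pts=[]
  for v in range(15,130):
    u=np.where(m[v])[0]
    g=u[u<250] if side[0]=="L" else u[u>290]
    pts.append([{"L":g.min()-.5,"R":g.max()+.5,"Lin":g.max()+.5,"Rin":g.min()-.5}[side],v])
  print(side,line(ray(C,pts,.063)[:,:2]))
pts=[]
for u in range(205,335):
  g=np.where(m[:,u])[0];pts.append([u,g.max()+.5])
print("bottom",line(ray(C,pts,.063)[:,:2]))
for v in range(20,140,20): print(v, X[v,[199,205,209,214,225,315,330]][:,2].round(3))
E
```

```text
[203  15  13 124 500]
yellow (np.float32(76.7317), np.float32(478.14966), np.float32(227.10442)) [0.4614798  0.16191002] [0.49381963 0.28666485] ((477.40313720703125, 224.02757263183594), (127.69984436035156, 4.634159088134766), 76.76863861083984)
yellow (np.float32(76.73465), np.float32(479.0482), np.float32(226.33208)) [0.46260983 0.16200444] [0.49452115 0.28510624] ((478.32220458984375, 223.2989501953125), (126.00778198242188, 4.572780609130859), 76.76866912841797)
yellow (np.float32(76.734085), np.float32(479.95856), np.float32(225.56203)) [0.46373987 0.16209887] [0.49522267 0.28354762] ((479.2411804199219, 222.57028198242188), (124.3156967163086, 4.511379241943359), 76.76866912841797)
yellow depth z [0.47930119 0.22774184 0.06741599]
[311  52  18  52 877]
latch ((595.8290405273438, 195.62167358398438), (50.81604766845703, 18.21710777282715), 78.13494873046875) [0.5957706  0.19637219 0.07741026]
[ 183    0  162  153 6792]
rim depth z [0.55831839 0.22017944 0.06082499]
-13 [393.1 393.4 393.6 561.  561.2 561.6] [245.  245.6]
-13.5 [389.9 390.5 390.7 558.1 558.4 558.7] [249.3 249.3]
-14 [386.4 387.2 387.7 555.3 555.7 556.3] [252.9 253.5]
-14.5 [382.9 383.9 384.4 552.6 553.1 553.9] [256.6 257.5]
L (np.float32(76.82163), np.float32(457.94025), np.float32(235.73636))
R (np.float32(76.75327), np.float32(621.62537), np.float32(196.2958))
Lin (np.float32(76.19176), np.float32(462.3987), np.float32(232.40523))
Rin (np.float32(77.56081), np.float32(607.0803), np.float32(208.06952))
bottom (np.float32(-12.7388525), np.float32(524.62115), np.float32(130.3977))
20 [0.067 0.067 0.055 0.056 0.056 0.056 0.06 ]
40 [0.067 0.067 0.056 0.056 0.057 0.057 0.062]
60 [0.066 0.067 0.067 0.057 0.056 0.075 0.06 ]
80 [0.068 0.067 0.067 0.056 0.056 0.078 0.06 ]
100 [0.063 0.066 0.066 0.056 0.057 0.077 0.062]
120 [0.06  0.066 0.067 0.056 0.055 0.064 0.061]
```

Wrist picture: the case with yellow lip at u≈208 (v 15–138), latch at (320,77), and the held panel below it, top edge at v=154. Fitted case: origin (538.2, 209.3) mm, yaw −13.25°. Width comes out at 168 against the given 170, and the top view agrees.

```bash
cat >> h.py <<'E'
CO=np.array([.5382,.2093,0]);CY=np.radians(-13.25)
Rc=Ro.from_euler("Z",CY).as_matrix()
PO=np.array([10.8,.7,.5])/1000   # panel origin in tool
def ptool(P): P=np.array(P)/1000; return PO+np.array([-P[2],P[0],-P[1]])
def tcp_for(P,Wc,tilt): # panel point P (mm) at case point Wc (mm)
    R=tgt(CY,tilt); return CO+Rc@(np.array(Wc)/1000)-R@ptool(P),R
def where(s=None):
    s=s or telemetry.sense();R=Ro.from_rotvec(s["orientation"]).as_matrix()
    f=lambda P:(Rc.T@(s["tcp_pos"]+R@ptool(P)-CO)*1000).round(1)
    px=Rc.T@R[:,1]
    print("t",round(s["clock"],2),"tip",f([-68,0,0]),"far",f([55,0,8]),"tilt",np.degrees(np.arcsin(px[2])).round(2),"yaw",np.degrees(px[1]).round(2),"Fcase",(Rc.T@s["force"]).round(2),"T",(Rc.T@s["ft_torque"]).round(2),"w",round(s["grip_width"],4))
E
python3 - <<'E'
from h import *
where()
for z in (140,72): plan(*tcp_for([-68,0,0],[-51,0,z],np.radians(13)))
print(Rc@[0,-1,0])
E
```

```text
t 6.35 tip [ -50.8 -114.5  284.1] far [  72.3 -115.1  291.8] tilt -0.1 yaw -0.26 Fcase [-0.06  0.66 -4.13] T [-0.05  0.07 -0.03] w 0.0136
t 6.35 dp mm [  22.   112.8 -129.1] drot [-0.0523 -0.2225  0.0046] F [ 0.1  0.7 -4.1] w 0.0136
t 6.35 dp mm [  22.   112.8 -197.1] drot [-0.0523 -0.2225  0.0046] F [ 0.1  0.7 -4.1] w 0.0136
[-0.22920039 -0.97337926  0.        ]
```

>>> apply_moves(targets=[0,5.5,28.2,-5,-0.013,-0.0556,0.001,0,5.5,28.2,-10,-0.013,-0.0556,0.001,0,5.5,28.2,-15,-0.013,-0.0556,0.001,0,5.5,28.2,-25,-0.013,-0.0556,0.001,0,0,0,-30,0,0,0,0,0,0,-25,0,0,0,0,0,0,-19,0,0,0,0,0,0,0,0,0,0])

```text
clock: 7.15
tcp_pos: [0.5479, 0.2069, 0.1627]
orientation: [1.449, 0.906, -1.218]
force: [-0.7, 0.9, -3.3]
grip_width: 0.014
```

>>> apply_moves(targets=[0,0,0,0,0,0,0,0,0,0,0,0,0,0])

```text
clock: 7.35
tcp_pos: [0.5515, 0.2079, 0.1683]
orientation: [1.455, 0.902, -1.209]
force: [0.1, 0.4, -3.3]
grip_width: 0.0137
```

```bash
python3 - <<'E'
from h import *
s=telemetry.sense();where(s);plan(*tcp_for([-68,0,0],[-51,0,72],np.radians(13)),s)
p,d=optics.snapshot("wrist"); np.savez("pics/w4.npz",p=p,d=d,tcp_pos=s["tcp_pos"],orientation=s["orientation"]); cv2.imwrite("pics/w4.png",p[:,:,::-1])
p,d=optics.snapshot("top"); cv2.imwrite("pics/t4.png",cv2.resize(p[120:240,110:250],None,fx=5,fy=5,interpolation=cv2.INTER_CUBIC)[:,:,::-1])
E
```

```text
t 7.35 tip [-49.8   1.2 142.4] far [ 68.1   1.2 178.3] tilt 13.2 yaw 0.01 Fcase [ 0.05  0.41 -3.32] T [-0.01  0.23  0.02] w 0.0137
t 7.35 dp mm [ -1.4  -0.9 -70.6] drot [-0.0006  0.0038 -0.0006] F [ 0.1  0.4 -3.3] w 0.0137
```

View pics/w4.png

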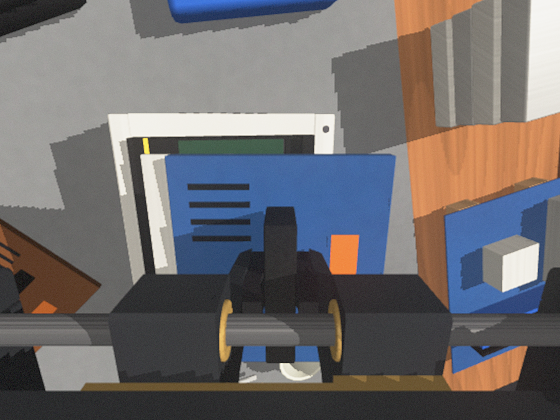

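View pics/t4.png

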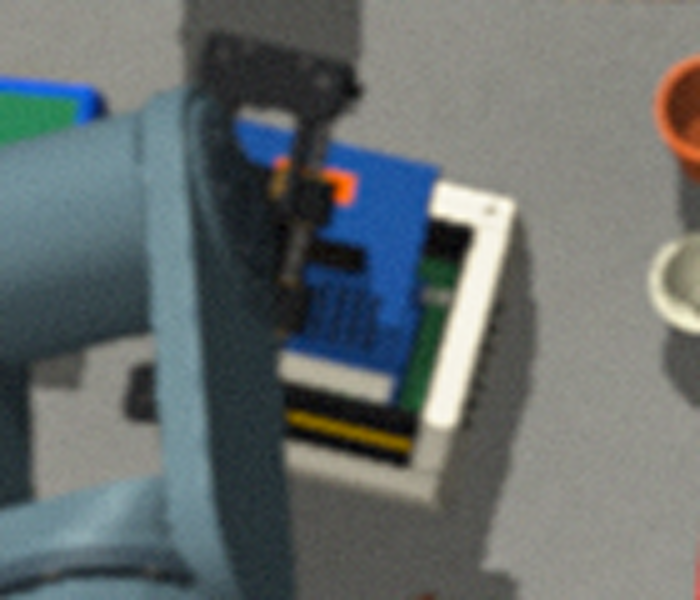

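Views agree: panel tilted with its tongue (white strip) just ahead of the yellow line, laterally inside the side walls.

>>> apply_moves(targets=[0,-1.4,-0.9,-15,0,0.003,0,0,0,0,-20,0,0,0,0,0,0,-18,0,0,0,0,0,0,-11,0,0,0,0,0,0,-6,0,0,0,0,0,0,0,0,0,0,0,0,0,0,0,0])

```text
invalid input at $.targets: expected a multiple of 7 numbers
```

```bash
python3 - <<'E'
from h import *
s=telemetry.sense();where(s);plan(*tcp_for([-68,0,0],[-51,0,64],np.radians(13)),s)
E
```

```text
t 7.45 tip [-49.9   1.4 142.5] far [ 68.    1.4 178.4] tilt 13.22 yaw 0.02 Fcase [ 0.33 -0.26 -3.59] T [-0.06  0.27  0.01] w 0.0135
t 7.45 dp mm [ -1.3  -1.1 -78.7] drot [-0.0007  0.0041 -0.0008] F [ 0.3 -0.3 -3.6] w 0.0135
```

>>> apply_moves(targets=[0,-1.3,-1,-15,0,0.003,0,0,0,0,-20,0,0,0,0,0,0,-18,0,0,0,0,0,0,-11,0,0,0,0,0,0,-6,0,0,0,0,0,0,0,0,0,0,0,0,0,0,0,0,0])

```text
clock: 8.15
tcp_pos: [0.5496, 0.2073, 0.0973]
orientation: [1.452, 0.905, -1.212]
force: [0.7, 0.5, -3.3]
grip_width: 0.0135
```

```bash
python3 - <<'E'
from h import *
s=telemetry.sense();where(s);plan(*tcp_for([-68,0,0],[-51,0,64],np.radians(13)),s)
E
```

```text
t 8.15 tip [-51.6   0.1  71.7] far [ 66.5   0.3 107.1] tilt 12.97 yaw 0.07 Fcase [ 0.53  0.6  -3.35] T [-0.12  0.3   0.02] w 0.0135
t 8.15 dp mm [ 0.5 -0.3 -7.6] drot [-0.0004 -0.0004 -0.0014] F [ 0.7  0.5 -3.3] w 0.0135
```

>>> apply_moves(targets=[0,0,0,-3,0,0,0,0,0,0,-3,0,0,0,0,0,0,-2,0,0,0,0,0,0,-1,0,0,0,0,0,0,0,0,0,0])

```text
clock: 8.65
tcp_pos: [0.549, 0.2072, 0.0876]
orientation: [1.451, 0.906, -1.213]
force: [-0.4, 0.0, -3.3]
grip_width: 0.0139
```

>>> apply_moves(targets=[0,0,0,-0.7,0,0,0,0,0,0,-0.7,0,0,0,0,0,0,0,0,0,0])

```text
clock: 8.95
tcp_pos: [0.549, 0.2072, 0.0863]
orientation: [1.451, 0.905, -1.213]
force: [1.4, -0.5, -2.2]
grip_width: 0.0136
```

```bash
python3 - <<'E'
from h import *
where()
E
```

```text
t 8.95 tip [-52.2  -0.2  60.7] far [65.9  0.  96. ] tilt 12.91 yaw 0.08 Fcase [ 1.52 -0.2  -2.24] T [-0.04  0.29  0.02] w 0.0136
```

>>> apply_moves(targets=[0,0,0,-0.5,0,0,0,0,0,0,-0.5,0,0,0,0,0,0,0,0,0,0])

```text
clock: 9.25
tcp_pos: [0.549, 0.2072, 0.0853]
orientation: [1.451, 0.905, -1.213]
force: [-0.4, 0.2, -3.2]
grip_width: 0.0136
```

```bash
python3 - <<'E'
from h import *
where()
E
```

```text
t 9.25 tip [-52.2  -0.2  59.7] far [65.9  0.  95. ] tilt 12.91 yaw 0.08 Fcase [-0.43  0.13 -3.22] T [-0.11  0.3  -0.06] w 0.0136
```

>>> apply_moves(targets=[0,0,0,-0.5,0,0,0,0,0,0,-0.5,0,0,0,0,0,0,0,0,0,0])

```text
clock: 9.55
tcp_pos: [0.549, 0.2072, 0.0842]
orientation: [1.451, 0.906, -1.213]
force: [-0.3, 0.0, -3.3]
grip_width: 0.0134
```

>>> apply_moves(targets=[0,0,0,-0.5,0,0,0,0,0,0,-0.5,0,0,0,0,0,0,0,0,0,0])

```text
clock: 9.85
tcp_pos: [0.5492, 0.2072, 0.0835]
orientation: [1.452, 0.905, -1.212]
force: [-0.1, -0.6, -1.2]
grip_width: 0.0135
```

```bash
python3 - <<'E'
from h import *
where()
E
```

```text
t 9.85 tip [-52.   -0.1  57.9] far [66.1  0.1 93.3] tilt 12.93 yaw 0.07 Fcase [ 0.02 -0.57 -1.18] T [-0.14  0.32 -0.04] w 0.0135
```

>>> apply_moves(targets=[0,0,0,-0.4,0,0,0,0,0,0,0,0,0,0])

```text
clock: 10.05
tcp_pos: [0.5493, 0.2072, 0.0833]
orientation: [1.452, 0.905, -1.212]
force: [-0.3, -0.2, 0.9]
grip_width: 0.0137
```

```bash
python3 - <<'E'
from h import *
where(); print(tgt(CY)[:, 1])
E
```

```text
t 10.05 tip [-51.9  -0.1  57.7] far [66.2  0.1 93.1] tilt 12.95 yaw 0.07 Fcase [-0.25 -0.31  0.91] T [-0.16  0.49  0.01] w 0.0137
[ 0.97337926 -0.22920039 -0.        ]
```

>>> apply_moves(targets=[0,0,0,0.4,0,0,0,0,-1.95,0.46,0,0,0,0,0,-1.95,0.46,0,0,0,0,0,-1.95,0.46,0,0,0,0,0,0,0,0,0,0,0])

```text
clock: 10.55
tcp_pos: [0.5431, 0.2087, 0.0835]
orientation: [1.452, 0.905, -1.212]
force: [0.1, 0.4, -0.2]
grip_width: 0.0138
```

```bash
python3 - <<'E'
from h import *
where()
E
```

```text
t 10.55 tip [-58.3  -0.   57.9] far [59.8  0.1 93.2] tilt 12.93 yaw 0.08 Fcase [ 0.03  0.45 -0.2 ] T [-0.02  0.18 -0.03] w 0.0138
```

>>> apply_moves(targets=[0,-0.97,0.23,0,0,0,0,0,-0.97,0.23,0,0,0,0,0,-0.97,0.23,0,0,0,0,0,0,0,0,0,0,0])

```text
clock: 10.95
tcp_pos: [0.5404, 0.2093, 0.0835]
orientation: [1.452, 0.905, -1.212]
force: [1.0, -1.3, 1.4]
grip_width: 0.0138
```

```bash
python3 - <<'E'
from h import *
where()
E
```

```text
t 10.95 tip [-61.   -0.   57.9] far [57.   0.1 93.2] tilt 12.94 yaw 0.08 Fcase [ 1.3  -0.98  1.38] T [-0.05  0.07  0.07] w 0.0138
```

>>> apply_moves(targets=[0,-0.97,0.23,0.15,0,0,0,0,-0.97,0.23,0.1,0,0,0,0,0,0,0,0,0,0])

```text
clock: 11.25
tcp_pos: [0.5381, 0.2098, 0.0835]
orientation: [1.451, 0.906, -1.213]
force: [2.1, -1.1, 1.2]
grip_width: 0.0138
```

```bash
python3 - <<'E'
from h import *
where()
E
```

```text
t 11.25 tip [-63.4  -0.2  57.9] far [54.7 -0.  93.2] tilt 12.89 yaw 0.08 Fcase [ 2.29 -0.6   1.2 ] T [-0.07  0.13  0.01] w 0.0138
```

>>> apply_moves(targets=[0,-0.97,0.23,0.1,0,0,0,0,-0.97,0.23,0.1,0,0,0,0,0,0,0,0,0,0])

```text
clock: 11.55
tcp_pos: [0.5359, 0.2102, 0.0835]
orientation: [1.451, 0.906, -1.213]
force: [0.4, 0.1, -0.7]
grip_width: 0.0138
```

```bash
python3 - <<'E'
from h import *
where()
E
```

```text
t 11.55 tip [-65.6  -0.2  58. ] far [52.5 -0.  93.2] tilt 12.87 yaw 0.08 Fcase [ 0.39  0.24 -0.68] T [-0.08  0.25 -0.06] w 0.0138
```

>>> apply_moves(targets=[0,-0.97,0.23,0,0,0,0,0,0,0,0,0,0,0])

```text
clock: 11.75
tcp_pos: [0.5351, 0.2104, 0.0835]
orientation: [1.451, 0.906, -1.213]
force: [0.8, -0.3, -1.7]
grip_width: 0.0141
```

```bash
python3 - <<'E'
from h import *
where()
E
```

```text
t 11.75 tip [-66.5  -0.2  58. ] far [51.6 -0.  93.2] tilt 12.88 yaw 0.08 Fcase [ 0.83 -0.15 -1.68] T [-0.05  0.23 -0.02] w 0.0141
```

>>> apply_moves(targets=[0,-0.97,0.23,0,0,0,0,0,0,0,0,0,0,0])

```text
clock: 11.95
tcp_pos: [0.5342, 0.2107, 0.0836]
orientation: [1.451, 0.906, -1.213]
force: [-0.2, -0.2, -1.1]
grip_width: 0.0138
```

>>> apply_moves(targets=[0,-0.97,0.23,0,0,0,0,0,0,0,0,0,0,0])

```text
clock: 12.15
tcp_pos: [0.5334, 0.2109, 0.0837]
orientation: [1.451, 0.905, -1.213]
force: [0.8, -0.4, -2.8]
grip_width: 0.0138
```

```bash
python3 - <<'E'
from h import *
where()
E
```

```text
t 12.15 tip [-68.2  -0.2  58.1] far [49.9  0.  93.4] tilt 12.91 yaw 0.08 Fcase [ 0.85 -0.18 -2.81] T [-0.09  0.14  0.  ] w 0.0138
```

>>> apply_moves(targets=[0,-0.58,0.14,-0.1,0,0,0,0,0,0,0,0,0,0])

```text
clock: 12.35
tcp_pos: [0.5333, 0.2109, 0.0838]
orientation: [1.452, 0.905, -1.212]
force: [2.5, -1.6, -2.6]
grip_width: 0.0136
```

>>> apply_moves(targets=[0,-0.58,0.14,0,0,0,0,0,0,0,0,0,0,0])

```text
clock: 12.55
tcp_pos: [0.5331, 0.2109, 0.0841]
orientation: [1.452, 0.904, -1.211]
force: [3.6, -3.9, -3.0]
grip_width: 0.0136
```

```bash
python3 - <<'E'
from h import *
where()
E
```

```text
t 12.55 tip [-68.5  -0.1  58.4] far [49.6  0.  93.9] tilt 13.01 yaw 0.07 Fcase [ 4.37 -2.98 -3.01] T [-0.34 -0.61 -0.1 ] w 0.0136
```

```bash
python3 - <<'E'
from h import *
s=telemetry.sense()
for t in (13,10,8): plan(*tcp_for([-68,0,0],[-67.5,0,58.1],np.radians(t)),s)
E
```

```text
t 12.55 dp mm [ 1.  -0.2 -0.3] drot [ 0.      0.0001 -0.0013] F [ 3.6 -3.9 -3. ] w 0.0136
t 12.55 dp mm [ 2.2 -0.4 -3.6] drot [ 0.012   0.0511 -0.0013] F [ 3.6 -3.9 -3. ] w 0.0136
t 12.55 dp mm [ 2.9 -0.6 -5.9] drot [ 0.0199  0.0851 -0.0013] F [ 3.6 -3.9 -3. ] w 0.0136
```

>>> apply_moves(targets=[0,1.4,-0.3,0,0,0,0,0,0.4,-0.1,-1.2,0.004,0.017,0,0,0.4,-0.1,-1.1,0.004,0.017,0,0,0.4,-0.1,-1.1,0.004,0.017,0,0,0,0,0,0,0,0])

```text
clock: 13.05
tcp_pos: [0.5349, 0.2106, 0.0799]
orientation: [1.436, 0.95, -1.253]
force: [0.8, -0.3, -0.3]
grip_width: 0.0136
```

```bash
python3 - <<'E'
from h import *
s=telemetry.sense();where(s)
for t in (8,7): plan(*tcp_for([-68,0,0],[-67.5,0,58.1],np.radians(t)),s)
E
```

```text
t 13.05 tip [-67.9  -0.1  57.8] far [51.9  0.  86.7] tilt 9.81 yaw 0.04 Fcase [ 0.81 -0.15 -0.34] T [-0.06  0.26  0.04] w 0.0136
t 13.05 dp mm [ 1.1 -0.2 -1.8] drot [ 0.0073  0.0308 -0.0008] F [ 0.8 -0.3 -0.3] w 0.0136
t 13.05 dp mm [ 1.4 -0.3 -2.9] drot [ 0.0113  0.0477 -0.0008] F [ 0.8 -0.3 -0.3] w 0.0136
```

>>> apply_moves(targets=[0,0.5,-0.1,-0.9,0.0038,0.016,0,0,0.5,-0.1,-0.9,0.0038,0.016,0,0,0.4,-0.1,-0.9,0.0037,0.0157,0,0,0,0,0,0,0,0])

```text
clock: 13.45
tcp_pos: [0.5362, 0.2103, 0.0773]
orientation: [1.42, 0.99, -1.288]
force: [-2.2, 1.1, -1.9]
grip_width: 0.014
```

```bash
python3 - <<'E'
from h import *
s=telemetry.sense();where(s)
for t in (6,5): plan(*tcp_for([-68,0,0],[-67.5,0,58.1],np.radians(t)),s)
E
```

```text
t 13.45 tip [-67.6  -0.1  58.4] far [53.5  0.  81.4] tilt 7.01 yaw 0.06 Fcase [-2.37  0.52 -1.91] T [-0.06  0.45  0.04] w 0.014
t 13.45 dp mm [ 0.4 -0.1 -1.5] drot [ 0.0041  0.0172 -0.001 ] F [-2.2  1.1 -1.9] w 0.014
t 13.45 dp mm [ 0.7 -0.2 -2.6] drot [ 0.0081  0.0342 -0.001 ] F [-2.2  1.1 -1.9] w 0.014
```

>>> apply_moves(targets=[0,0.3,-0.1,-1.1,0.004,0.017,0,0,0,0,0,0,0,0])

```text
clock: 13.65
tcp_pos: [0.5366, 0.2102, 0.0764]
orientation: [1.414, 1.004, -1.3]
force: [-2.9, 1.7, -0.8]
grip_width: 0.0142
```

```bash
python3 - <<'E'
from h import *
s=telemetry.sense();where(s)
for t in (5,4): plan(*tcp_for([-68,0,0],[-67.5,0,58.1],np.radians(t)),s)
E
```

```text
t 13.65 tip [-67.5  -0.1  58.6] far [54.   0.1 79.5] tilt 6.05 yaw 0.06 Fcase [-3.21  1.03 -0.77] T [0.01 0.44 0.  ] w 0.0142
t 13.65 dp mm [ 0.3 -0.1 -1.7] drot [ 0.0041  0.0178 -0.0012] F [-2.9  1.7 -0.8] w 0.0142
t 13.65 dp mm [ 0.6 -0.1 -2.8] drot [ 0.0081  0.0348 -0.0011] F [-2.9  1.7 -0.8] w 0.0142
```

Latch is being pushed back at about 3 N. I'll continue gently in the grip.

>>> apply_moves(targets=[0,0.3,-0.1,-1.3,0.004,0.017,0,0,0.2,-0.05,-1.2,0.004,0.017,0,0,0,0,0,0,0,0])

```text
clock: 13.95
tcp_pos: [0.5371, 0.21, 0.0735]
orientation: [1.402, 1.034, -1.326]
force: [-3.3, 2.1, -0.9]
grip_width: 0.0138
```

```bash
python3 - <<'E'
from h import *
s=telemetry.sense();where(s)
for t in (3,2): plan(*tcp_for([-68,0,0],[-67.5,0,58.1],np.radians(t)),s)
E
```

```text
t 13.95 tip [-67.6  -0.2  58.1] far [54.5 -0.1 74.6] tilt 4.01 yaw 0.05 Fcase [-3.68  1.26 -0.89] T [ 0.02  0.6  -0.01] w 0.0138
t 13.95 dp mm [ 0.4  0.  -1.1] drot [ 0.0039  0.0171 -0.0009] F [-3.3  2.1 -0.9] w 0.0138
t 13.95 dp mm [ 0.7 -0.  -2.3] drot [ 0.0079  0.0341 -0.0009] F [-3.3  2.1 -0.9] w 0.0138
```

>>> apply_moves(targets=[0,0.3,0,-1.1,0.004,0.017,0,0,0.3,0,-1.1,0.004,0.017,0,0,0,0,0,0,0,0])

```text
clock: 14.25
tcp_pos: [0.5377, 0.2098, 0.0713]
orientation: [1.39, 1.062, -1.352]
force: [-4.2, 0.8, -2.5]
grip_width: 0.0142
```

```bash
python3 - <<'E'
from h import *
s=telemetry.sense();where(s)
for t in (1,0): plan(*tcp_for([-68,0,0],[-67.5,0,58],np.radians(t)),s)
E
```

```text
t 14.25 tip [-67.4  -0.1  58.2] far [55.2 -0.  70.5] tilt 2.01 yaw 0.05 Fcase [-4.27 -0.2  -2.5 ] T [0.03 0.63 0.02] w 0.0142
t 14.25 dp mm [ 0.2  0.  -1.3] drot [ 0.0041  0.0172 -0.0009] F [-4.2  0.8 -2.5] w 0.0142
t 14.25 dp mm [ 0.4 -0.  -2.5] drot [ 0.0081  0.0342 -0.0009] F [-4.2  0.8 -2.5] w 0.0142
```

>>> apply_moves(targets=[0,0.1,0,-1.3,0.004,0.017,0,0,0.1,0,-0.8,0.0025,0.011,0,0,0,0,0,0,0,0])

```text
clock: 14.55
tcp_pos: [0.5386, 0.2097, 0.0696]
orientation: [1.38, 1.085, -1.371]
force: [-0.1, 0.4, -4.8]
grip_width: 0.014
```

```bash
python3 - <<'E'
from h import *
s=telemetry.sense();where(s)
for t in (1,0): plan(*tcp_for([-68,0,0],[-67.5,0,58],np.radians(t)),s)
E
```

```text
t 14.55 tip [-66.9  -0.   58.2] far [56.   0.1 67.2] tilt 0.48 yaw 0.06 Fcase [-0.14  0.38 -4.85] T [-0.07  0.23 -0.02] w 0.014
t 14.55 dp mm [-0.7  0.1  0.4] drot [-0.0022 -0.0087 -0.001 ] F [-0.1  0.4 -4.8] w 0.014
t 14.55 dp mm [-0.5  0.1 -0.8] drot [ 0.0018  0.0082 -0.001 ] F [-0.1  0.4 -4.8] w 0.014
```

>>> apply_moves(targets=[0,0,0,-0.5,0.002,0.008,0,0,0,0,0,0,0,0])

```text
clock: 14.75
tcp_pos: [0.5387, 0.2099, 0.0694]
orientation: [1.377, 1.091, -1.376]
force: [0.2, 1.1, -2.6]
grip_width: 0.0138
```

```bash
python3 - <<'E'
from h import *
s=telemetry.sense();where(s)
p,d=optics.snapshot("wrist"); cv2.imwrite("pics/w5.png",p[:,:,::-1])
p,d=optics.snapshot("scene"); cv2.imwrite("pics/s5.png",cv2.resize(p[170:240,320:430],None,fx=7,fy=7,interpolation=cv2.INTER_CUBIC)[:,:,::-1])
E
```

```text
t 14.75 tip [-67.    0.1  58.5] far [56.   0.2 66.6] tilt 0.04 yaw 0.06 Fcase [-0.07  1.15 -2.65] T [-0.07  0.02 -0.02] w 0.0138
```

View pics/w5.png

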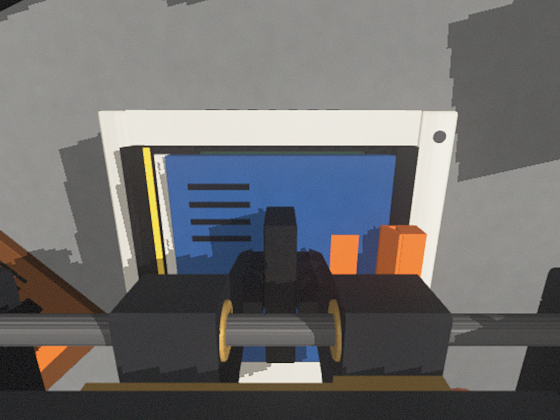

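View pics/s5.png

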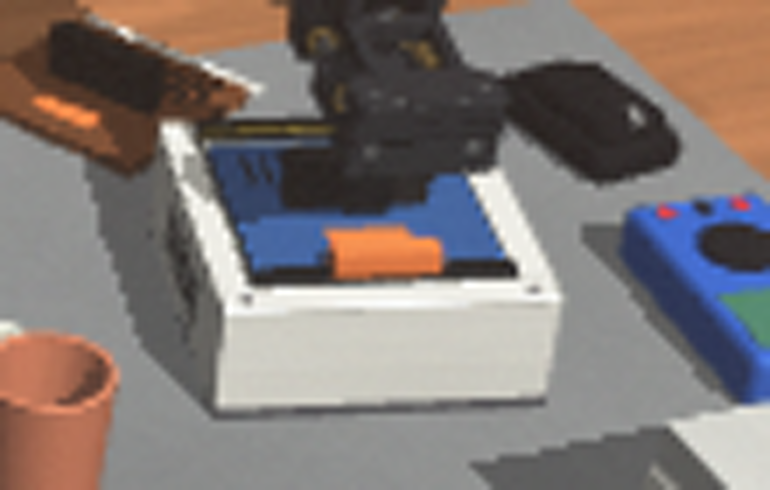

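The latch (u 378–425) now overhangs the plate's far edge (u≈393). The x force vanished as it snapped. I'll release with a partial opening so the fingers stay clear of the latch.

>>> apply_moves(targets=[0.35,0,0,0,0,0,0,0.35,0,0,0,0,0,0,0.35,0,0,0,0,0,0,0.35,0,0,0,0,0,0])

```text
clock: 15.25
tcp_pos: [0.5382, 0.2101, 0.0695]
orientation: [1.377, 1.092, -1.376]
force: [-0.6, -0.2, -0.1]
grip_width: 0.0308
```

>>> apply_moves(targets=[0.35,0,0,3,0,0,0,0.35,0,0,10,0,0,0,0.35,0,0,20,0,0,0,0.35,0,0,20,0,0,0,0.35,0,0,20,0,0,0,0.35,0,0,0,0,0,0,0.35,0,0,0,0,0,0])

```text
clock: 15.95
tcp_pos: [0.5383, 0.2101, 0.1427]
orientation: [1.378, 1.091, -1.375]
force: [-0.5, -0.1, 0.2]
grip_width: 0.0309
```

```bash
python3 - <<'E'
from h import *
s=telemetry.sense();where(s)
p,d=optics.snapshot("wrist"); np.savez("pics/w6.npz",p=p,d=d,tcp_pos=s["tcp_pos"],orientation=s["orientation"]);cv2.imwrite("pics/w6.png",p[:,:,::-1])
p,d=optics.snapshot("scene"); cv2.imwrite("pics/s6.png",cv2.resize(p[170:240,320:430],None,fx=7,fy=7,interpolation=cv2.INTER_CUBIC)[:,:,::-1])
E
```

```text
t 15.95 tip [-67.4   0.2 131.8] far [ 55.6   0.3 139.9] tilt 0.06 yaw 0.08 Fcase [-0.49 -0.25  0.17] T [-0.06  0.02 -0.04] w 0.0309
```

View pics/w6.png

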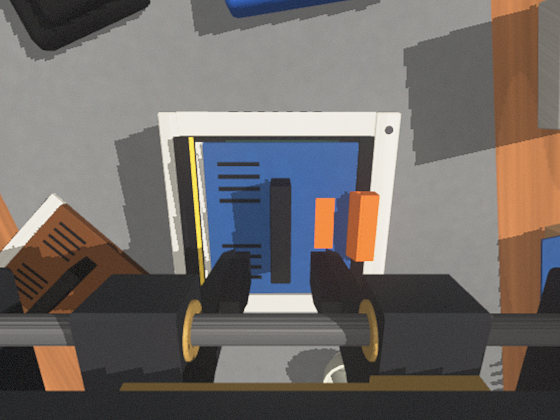

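View pics/s6.png

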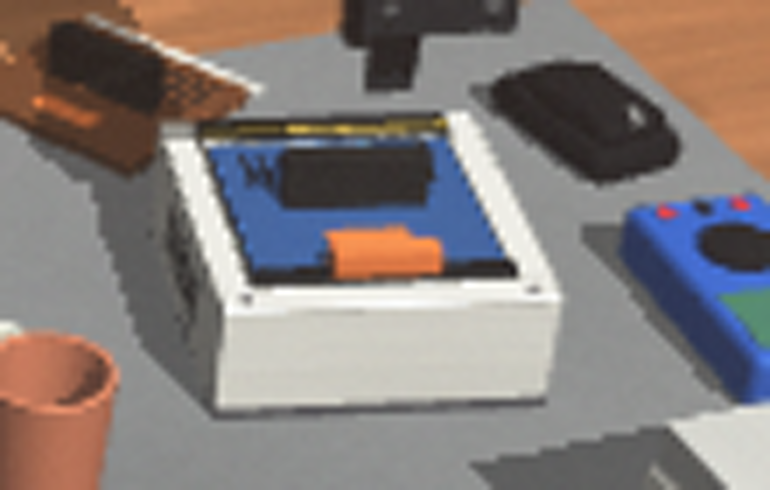

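Released. The latch's left edge (u≈347) lies over the plate's far edge (u≈358), and the tongue is hidden at the yellow line (u≈195). Checking flatness and latch position numerically.

```bash
python3 - <<'E'
from h import *
z=np.load("pics/w6.npz");p,d=z["p"],z["d"];C=cam("wrist",z);X=(cloud(C,d)-CO)@Rc*1000
H,S,V=[cv2.cvtColor(p,cv2.COLOR_RGB2HSV)[...,i].astype(int) for i in range(3)]
b=np.zeros(d.shape,bool);b[145:245,205:356]=True
b&=(H>95)&(H<130)&(S>120)&(V>60)
Q=X[b];A=np.c_[Q[:,:2],np.ones(len(Q))];c=np.linalg.lstsq(A,Q[:,2],rcond=None)[0];print("slopes deg",np.degrees(c[:2]).round(2),"z",c[2].round(1))
o=(H>3)&(H<20)&(S>150)&(V>120)
m=np.zeros_like(o);m[185:265,340:385]=o[185:265,340:385];L=np.argwhere(m)[:,::-1]
for zz in(.069,.080):
  W=(ray(C,L,zz)-CO)@Rc*1000;print("latch x,y range",zz,W.min(0).round(1),W.max(0).round(1),"top z",np.median(X[m][:,2]))
# before
z0=np.load("pics/w3.npz");C0=cam("wrist",z0);q=cv2.cvtColor(z0["p"],cv2.COLOR_RGB2HSV).astype(int)
o=(q[...,0]>3)&(q[...,0]<20)&(q[...,1]>150)&(q[...,2]>120);m=np.zeros_like(o);m[40:110,300:335]=o[40:110,300:335]
W=(ray(C0,np.argwhere(m)[:,::-1],.08)-CO)@Rc*1000;print("before",W.min(0).round(1),W.max(0).round(1))
pb=np.argwhere((H>95)&(H<130)&(S>120)&(V>60)&(np.indices(d.shape)[0]<190)&(np.indices(d.shape)[0]>140)&(np.indices(d.shape)[1]<365)&(np.indices(d.shape)[1]>195))[:,::-1]
W=(ray(C,pb,.066)-CO)@Rc*1000;print("plate x",W[:,0].min().round(1),W[:,0].max().round(1),"ymax",W[:,1].max().round(1))
R=(V<60);m=np.zeros_like(R);m[175:245,266:294]=R[175:245,266:294]
W=(ray(C,np.argwhere(m)[:,::-1],.094)-CO)@Rc*1000;print(cv2.minAreaRect(W[:,:2].astype(np.float32)))
E
```

```text
slopes deg [-0.86  6.11] z 62.4
latch x,y range 0.069 [ 50.5 -29.5  69. ] [71.3 25.6 69. ] top z 77.24327099871935
latch x,y range 0.08 [ 47.9 -24.1  80. ] [67.7 28.3 80. ] top z 77.24327099871935
before [ 49.5 -25.5  80. ] [67.9 24.7 80. ]
plate x -53.6 54.7 ymax 59.8
((0.24057817459106445, 17.279888153076172), (44.13402557373047, 12.834430694580078), 89.5138931274414)
```

```bash
python3 - <<'E'
from h import *
z=np.load("pics/w6.npz");p,d=z["p"],z["d"];C=cam("wrist",z);X=(cloud(C,d)-CO)@Rc*1000
for r in ((150,210),(240,300),(300,312),(338,346)):
  print(r,[np.median(X[v:v+8,r[0]:r[1],2]).round(1) for v in range(145,240,12)])
print("rim",np.median(X[115:130,180:360,2]).round(1),np.median(X[150:240,378:384,2]))
for u in (212,265,300,340): print(u,X[145:240:15,u].round(0).tolist())
E
```

```text
(150, 210) [np.float64(62.0), np.float64(61.6), np.float64(61.2), np.float64(61.0), np.float64(61.1), np.float64(60.9), np.float64(60.9), np.float64(60.6)]
(240, 300) [np.float64(64.2), np.float64(64.4), np.float64(64.3), np.float64(64.8), np.float64(64.9), np.float64(64.7), np.float64(64.7), np.float64(64.6)]
(300, 312) [np.float64(64.4), np.float64(64.0), np.float64(64.2), np.float64(64.4), np.float64(64.2), np.float64(64.2), np.float64(64.2), np.float64(64.2)]
(338, 346) [np.float64(64.2), np.float64(64.2), np.float64(64.1), np.float64(64.1), np.float64(64.3), np.float64(64.3), np.float64(64.3), np.float64(64.2)]
rim 60.8 60.7860447700502
212 [[-47.0, 58.0, 64.0], [-48.0, 47.0, 64.0], [-49.0, 36.0, 64.0], [-49.0, 25.0, 65.0], [-50.0, 13.0, 63.0], [-51.0, 2.0, 64.0], [-51.0, -10.0, 65.0]]
265 [[-10.0, 58.0, 64.0], [-10.0, 47.0, 65.0], [-11.0, 36.0, 64.0], [-11.0, 25.0, 64.0], [-11.0, 14.0, 65.0], [-11.0, 2.0, 63.0], [-11.0, -11.0, 63.0]]
300 [[14.0, 58.0, 64.0], [15.0, 47.0, 64.0], [15.0, 36.0, 65.0], [15.0, 25.0, 64.0], [15.0, 14.0, 65.0], [15.0, 2.0, 65.0], [16.0, -10.0, 65.0]]
340 [[42.0, 58.0, 65.0], [43.0, 47.0, 63.0], [44.0, 36.0, 64.0], [44.0, 25.0, 65.0], [45.0, 14.0, 64.0], [46.0, 2.0, 64.0], [46.0, -10.0, 64.0]]
```

Plate is flat at 64.2±0.3 mm everywhere. The depth reads 2 mm low (the rim shows 60.8 against 63), so the seat is at 58, as felt by touch. The latch is back at its starting x. The 6° slope in my first fit came from stray finger pixels.

```bash
python3 - <<'E'
from h import *
print(job.job_done())
E
```

```text
the job is handed in; nothing more can be done
None
```

The case is closed: the blue panel is seated in the bay with the orange latch over its far edge, and the job was handed in at about 16 s of the 61 s allowed. No verdict was reported.

**What I did:** I gripped the panel by its ridge and tilted it 13°. I found the groove floor by touch at about 58 mm, which is 3 mm above nominal. I slid the tongue under the lip until it touched the back at about 4 N. I then backed off about a millimetre and turned the panel down in the grip until the latch snapped. The wrist readings I took between moves stayed under about 6 N. I opened the fingers only part way, to clear the latch, and lifted off. No move went near the other things on the bench.

**Last checks:**
- **Flatness:** the plate height is even to about 0.3 mm on patches from the ridge to the far edge. It matches the 58 mm seat once the camera's 2 mm low reading is allowed for.
- **Latch:** it overhangs the far edge and is back at its starting x, to within about 1.5 mm of measurement error.
- **Robot:** the gripper was about 75 mm clear of the panel and the wrist force was near zero.

**Disagreements:**
- My first plane fit showed a false 6° slope, probably from stray finger pixels in the mask; the patch medians and spot readings showed the plate flat.
- The case width measured 168 mm against the given 170 mm.
- A sideways force of about 3 N appeared briefly at the groove's back and went away when I backed off.

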